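# Take a trial-stacked candle stand apart into its drying trays

### The arm

A 6-joint arm with a two-finger parallel gripper is mounted at the origin on a cart in front of the work surface, level with it; the furniture and walls round the work are solid. World frame = base frame: x ahead of the robot, y to its left, z up, the work surface at z = 0. Lengths are in mm, angles in rad, forces in N, time in s.
With the tool pointing down it reaches from about 350 to 975 mm from the base axis. Payload 17.4 kg.
Tool frame: the origin (TCP) lies at the very end of the fingers, on their centre line; the grasp point (between the pads) lies bot.grip_point_offset behind it (bot.grip_point_offset is the distance from the TCP to the grasp point, in mm); z points along the fingers, y is the line along which they close (so a half turn about z gives the same grasp; the last joint's range is limited). The gripper opens to 85 mm and grips with 20 to 120 N. Pads are 22 mm wide; open, the fingers measure 114 mm over their backs; the gripper's body (76 mm by 85 mm) begins 54 mm behind the grasp point. The pads swing forward as they close: fully open they stand 13 mm farther back than shut.
Start: joints at [1.222, 0.116, 1.442, -0, 1.584, -0.038], TCP at [206.437, 642.663, 231.303] pointing down, gripper open.
Joint ranges: [-2.83, 2.83], [-0.83, 2.19], [0.07, 2.5], [-1.14, 4.28], [0.01, 3], [-2.97, 2.97]. Speed limits (rad/s): [1.89, 1.89, 2.22, 3.14, 3.14, 3.14].

### API

Orientations are given as a unit quaternion [w, x, y, z].
In Python, from station import bot gives the robot as it stands.
- The arm moves only by the tool drive_tool, never from a script. Its argument "deltas" is a list of rows, each an object with "dr": the turn, a rotation vector about the world's x, y, z in units of 6 degrees (1.0 is 6 degrees), a list of three; "translation": the shift along the world's x, y, z in units of 50 mm (1.0 is 50 mm), a list of three; "fingers": the opening, from 0 (shut) to 1 (fully open). A call has 1 to 10 rows; each row is the pose to reach, as a shift and turn from the pose commanded when the call began; what a row does not reach only later rows make up. A row lasts 1/10 s, in which the tool goes at most 50 mm and 8.59 degrees, less where a joint would pass 70% of its speed; a pose out of reach is approached as far as the arm can. A call with a gripper value outside its range is refused whole. The fingers move at their own pace and stop on an object; "squeeze" is the grip in N (left out, the last holds). Time passes only in rows, so rows that repeat a pose let the fingers close. It gives the time, the measured TCP pose, the force, the opening and the grip force at its end, in the units of the state.
- bot.sense(): the state, without advancing time (a new reading comes with each control period).
- bot.snapshot(name): name is "side" or "top" or "wrist"; returns a dict with "frame" (400x640x3 uint8, red, green, blue), "fx", "fy", "cx", "cy" (pixels), "origin" and "rotation" of the camera in the world. Camera axes: x right, y up, looking along -z (the intrinsics and any distortion apply to the point x, -y, -z); pixel columns grow to the right and rows downward; lengths in mm; the calibration is good to about 2 mm. A picture is of the moment at which its call begins. There is no depth.
- bot.sign_off(): hands the job in; it is judged then, once.
The state is a dict: "time_s": time; "joint_pos": joint angles; "dq": joint speeds; "joint_efforts": joint torques, N m; "position": TCP position; "orientation": TCP orientation; "force": force on the tool from outside, world axes, zero at the start; "torque": the same for the moment, N m; "finger_gap": opening from 0.0 (shut) to 1.0 (fully open); "grasp_force": force on a finger pad.
Only numpy, scipy, OpenCV 4.12 (cv2) and the standard library are available. Lean on these libraries where they do the work, as an engineer would, in place of code of your own. Each camera call takes 0.05 s, during which the arm holds its last target. There are 200 camera calls.

### The job

The candle stand was stacked up dry as a trial; take it apart for varnishing. Starting from the top and taking one piece at a time, with the rest of the stack left standing where it is, set each piece down gently (not dropped) flat inside the drying tray of its own shape: the tea light in the smaller round tray, the square block in the square tray, the round block in the larger round tray, and last the oblong board in the oblong tray. Leave the pine cone and the paint jar alone.

Things in the scene. Friction and masses are not known exactly. Their poses are not given: they have to be found in the camera images.
- tea_light_mid (a point): Tea light in an aluminium cup, round, diameter 39, cup height 16, wick to 21 (mm). Topmost of the stack, standing on the square block. The point is the centre of the cup, 8 mm above its underside; z is up.
- block_mid (a point): Square wooden block, 42 x 42 mm, 24 mm high. Second from the top, standing on the round block. The point is its centre; x and y axes are square to its sides, z is up.
- roundel_mid (a point): Round wooden block, diameter 58 mm, 24 mm high. Third from the top, standing on the oblong board. The point is its centre; z is up.
- board_mid (a point): Oblong wooden board, 100 mm (along its x axis) by 64 mm (along its y axis), 26 mm high, at the foot of the stack, on the table. The point is its centre; z is up. All four pieces are loose, lie flat one on another roughly centred, and weigh under 0.15 kg each.
- small_round_tray_in (a point): Smaller round drying tray, for the tea light; inside diameter 55 mm, outside 63. The point is the centre of the inner floor, 2 mm above the table; z is up. Grey plastic, fixed to the table; the rim is 4 mm wide and its top is 4 mm above the inner floor (6 mm above the table).
- square_tray_in (a point): Square drying tray, for the square block; inside 60 x 60 mm, outside 68 x 68. Its x and y axes are square to its sides. The point is the centre of the inner floor, 2 mm above the table; z is up. Grey plastic, fixed to the table; the rim is 4 mm wide and its top is 4 mm above the inner floor (6 mm above the table).
- round_tray_in (a point): Larger round drying tray, for the round block; inside diameter 76 mm, outside 84. The point is the centre of the inner floor, 2 mm above the table; z is up. Grey plastic, fixed to the table; the rim is 4 mm wide and its top is 4 mm above the inner floor (6 mm above the table).
- long_tray_in (a point): Oblong drying tray, for the oblong board; inside 120 mm (along its x axis) by 84 mm (along its y axis), outside 128 x 92; the board must be turned to lie along it. The point is the centre of the inner floor, 2 mm above the table; z is up. Grey plastic, fixed to the table; the rim is 4 mm wide and its top is 4 mm above the inner floor (6 mm above the table).
- pine_cone: Pine cone standing on the table, about 65 mm wide and 60 mm high, loose; to be left alone. Origin at the centre of its underside.
- paint_jar: Small paint jar with a white lid, diameter 46 mm, 46 mm high, loose; to be left alone. Origin at the centre of its underside.
Mind the look-alikes: they are no part of the job. What is shaped like the part that bears block_mid but red is not meant. What is shaped like the part that bears board_mid but blue is not meant.

How it is judged:
By the outcome, as a careful person would: the job done as asked, in the order asked, and still so for the second after the job is handed in, with the robot touching nothing.
It also fails if it takes over 99 s, if anything falls off the work surface, if the arm or the gripper's body presses on something with over 40 N, if the wrist force passes 120 N, or if a joint passes its speed limit or range.

## Working session

There is one attempt and no reset: what is moved stays moved. The work goes in short steps, Python scripts to look and compute and a tool call to move; the robot and the scene stay as the last step left them, time stands still between calls to the robot, and variables do not carry over. Pictures are saved under pics/ and viewed, at most 14 in all, crops included, and the job is handed in when it is done.

Besides the shell and the picture viewer there is one more tool, called by a JSON object that holds its "name" and its "arguments". drive_tool: Moves the arm, as the interface text tells. Its arguments: {"type":"object","properties":{"deltas":{"type":"array","items":{"type":"object","properties":{"dr":{"type":"array","items":{"type":"number"}},"translation":{"type":"array","items":{"type":"number"}},"fingers":{"type":"number"}}}},"squeeze":{"type":"number"}},"required":["deltas"]}

```bash
ls; mkdir -p pics; python3 - <<'E'
from station import bot
import cv2,json
s=bot.sense();print(s, bot.grip_point_offset)
for n in("top","side"):
    d=bot.snapshot(n);cv2.imwrite(f"pics/{n}0.png",d["frame"][:,:,::-1])
    print(n,{k:(v.tolist() if hasattr(v,'tolist') else v) for k,v in d.items() if k!="frame"})
E
```

```text
pics
{'time_s': 0.0, 'joint_pos': array([ 1.22223367e+00,  1.16470916e-01,  1.44224656e+00,  1.20135732e-05,
        1.58398454e+00, -3.77960101e-02]), 'dq': array([-0.00026632, -0.00076356,  0.00086525, -0.00018607, -0.00069194,
       -0.00055499]), 'joint_efforts': array([-5.54243470e-04, -7.31979990e+01, -6.32493281e+01, -7.40767882e-05,
        6.07966853e-03,  6.76291279e-05]), 'position': array([206.34822283, 642.49637882, 230.58394559]), 'orientation': array([-1.12381781e-04,  1.54758715e-01,  9.87952141e-01, -5.43207691e-04]), 'force': array([-0.57054809,  0.56579625, -0.43199775]), 'torque': array([ 0.05285773, -0.05526735,  0.01766163]), 'grasp_force': 0.0, 'finger_gap': 1.002651327662799} 18.700000000000003
top {'fx': 514.1714146022408, 'fy': 514.1714146022408, 'cx': 320.3215496370789, 'cy': 201.8518183050683, 'origin': [472.6399417053969, -7.084402881994346, 1399.4077106774098], 'rotation': [0.7088318896548118, 0.03210140259011406, -0.023569368984061388, -0.7042523248139331]}
side {'fx': 377.3537609434169, 'fy': 377.3537609434169, 'cx': 326.55594454681113, 'cy': 199.9175176700548, 'origin': [258.57727019092044, -662.3982673409826, 561.2037504328473], 'rotation': [0.8591072222025975, 0.46737649641834117, -0.09278482522794125, -0.1867751791927216]}
```

View pics/top0.png

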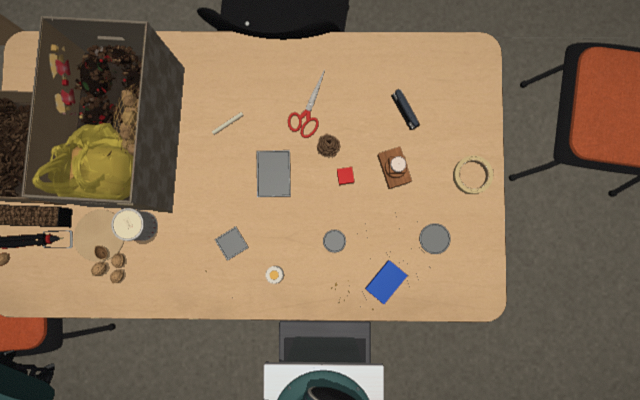

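View pics/side0.png

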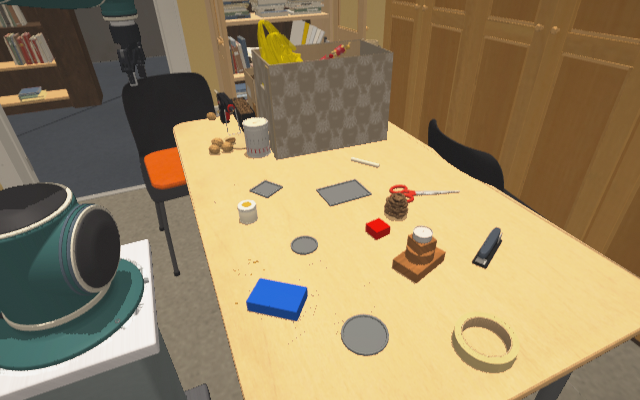

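The top view shows the stack at about (396,168), with the trays at: oblong (273,173), square (232,243), small round (334,240) and large round (434,238). The red block at (345,176) and the blue board at (386,282) are decoys. The cone is at (329,145) and the paint jar at (275,275). The side view agrees.

```bash
cat > h.py <<'E'
from station import bot
import cv2,numpy as np
from scipy.spatial.transform import Rotation as R
def rot(d):
    q=np.asarray(d["rotation"],float)
    return q if q.shape==(3,3) else R.from_quat(q[[1,2,3,0]]).as_matrix()
def px2w(d,u,v,z):
    r=rot(d)@np.array([(u-d["cx"])/d["fx"],-(v-d["cy"])/d["fy"],-1.])
    o=np.asarray(d["origin"]);return o+r*(z-o[2])/r[2]
def w2px(d,p):
    c=rot(d).T@(np.asarray(p,float)-d["origin"]);return d["cx"]+d["fx"]*c[0]/-c[2],d["cy"]-d["fy"]*c[1]/-c[2]
def save(n,d,box=None,k=1):
    f=d["frame"] 
    if box: f=f[box[1]:box[3],box[0]:box[2]]
    cv2.imwrite(f"pics/{n}.png",cv2.resize(f,None,fx=k,fy=k,interpolation=cv2.INTER_CUBIC)[:,:,::-1])
def blobs(d,mask,z,amin):
    cs,_=cv2.findContours(mask.astype(np.uint8),cv2.RETR_EXTERNAL,cv2.CHAIN_APPROX_NONE)
    for c in cs:
        if cv2.contourArea(c)<amin: continue
        w=np.array([px2w(d,u,v,z)[:2] for u,v in c[:,0].astype(float)],np.float32)
        yield c[:,0].mean(0),cv2.minAreaRect(w),cv2.contourArea(w)
E
python3 - <<'E'
from h import *
for n,x in(("top",(185,30,500,318)),("side",(190,150,640,399))):
    d=bot.snapshot(n);f=d["frame"].astype(int);hsv=cv2.cvtColor(d["frame"],cv2.COLOR_RGB2HSV)
    m=(hsv[...,1]<45)&(hsv[...,2]>70)&(hsv[...,2]<190)
    M=np.zeros_like(m);M[x[1]:x[3],x[0]:x[2]]=1
    print(n)
    for p,r,a in blobs(d,m&M,6,60): print(p.round(),np.round(r[0],1),np.round(r[1],1),round(r[2],1),round(a))
    print("origin",w2px(d,(0,0,0)))
d=bot.snapshot("top");save("stack_top",d,(365,135,430,200),9)
E
```

```text
top
[334. 241.] [478.1 -27.6] [56.6 59.4] 0.4 2663
[231. 243.] [469.3 251.2] [66.1 67.5] 32.0 4129
[434. 238.] [ 485.4 -298.5] [78.  78.3] 89.5 4912
[273. 173.] [660.9 140.2] [126.8  87.9] 0.7 10899
[315.  91.] [890.9  25.2] [ 14.7 113.3] 68.2 849
origin (np.float64(322.64963554718605), np.float64(421.95015553206497))
side
[199. 392.] [ 204.5 -287.3] [25.6 26.1] 82.9 495
[364. 334.] [ 484.  -298.7] [80.5 81.7] 65.2 5154
[304. 245.] [475.7 -28.5] [60.5 59.8] 67.2 2743
[491. 241.] [ 868.  -200.4] [118.9  25.5] 28.7 1815
[266. 189.] [466.8 248.1] [66.1 67.1] 32.6 3960
[344. 192.] [657.5 137.7] [126.3  90.7] 1.8 10671
[257. 153.] [506.4 481.8] [45.5 80. ] 64.1 1743
origin (np.float64(68.97311326290145), np.float64(305.46123277791304))
```

View pics/stack_top.png

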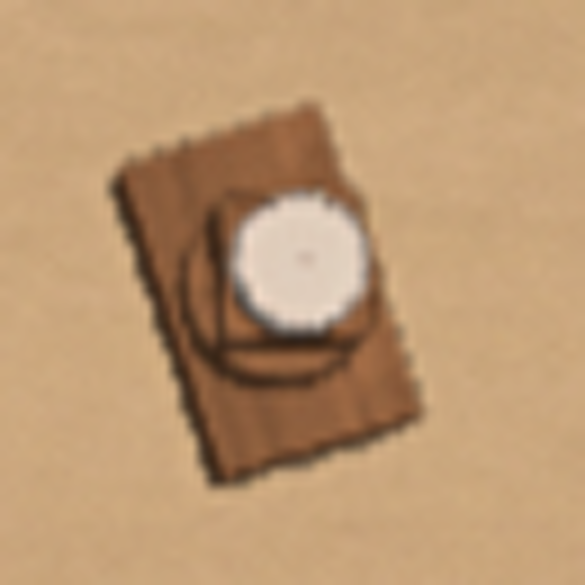

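The enlarged stack crop shows the tea light centre at (300,260)/9, which is about (398.3,163.9) in the full image. The board's long axis is tilted about 18° to the image vertical, the square block is nearly image-aligned, and the roundel is under it. Next I'll fit rough positions and move above the stack for a wrist view.

```bash
python3 - <<'E'
from h import *
d=bot.snapshot("top");hsv=cv2.cvtColor(d["frame"],cv2.COLOR_RGB2HSV)
print("tea",px2w(d,365+299.5/9-.5,135+260/9-.5,90))
print("roundel px", px2w(d,365+282/9-.5,135+283/9-.5,50))
for c in((315,103),(115,180),(215,482),(420,415)): print(px2w(d,365+c[0]/9-.5,135+c[1]/9-.5,26).round(1))
for n,u,v,z in(("cone",329,145,30),("red",345,176,24),("blue",386,282,26),("jar",275,275,46),("box corner",172,212,0),("box top corner",135,205,200)):print(n,px2w(d,u,v,z).round())
E
```

```text
tea [ 676.09377812 -188.93495887   90.        ]
roundel px [ 675.46740647 -189.32703745   50.        ]
[ 733.6 -202.7   26. ]
[ 709.9 -142.8   26. ]
[ 619.2 -172.4   26. ]
[ 639.6 -233.5   26. ]
cone [734. -12.  30.]
red [651. -56.  24.]
blue [ 370. -165.   26.]
jar [387. 127.  46.]
box corner [553. 416.   0.]
box top corner [557. 443. 200.]
```

{"name": "drive_tool", "arguments": {"deltas": [{"translation": [0.5, -1, 1], "dr": [0, 0, 0], "fingers": 1}, {"translation": [1, -2, 2], "dr": [0, 0, 0], "fingers": 1}, {"translation": [1.5, -3, 2], "dr": [0, 0, 0], "fingers": 1}, {"translation": [2, -4, 2], "dr": [0, 0, 0], "fingers": 1}, {"translation": [2.5, -5, 2], "dr": [0, 0, 0], "fingers": 1}, {"translation": [3, -6, 2], "dr": [0, 0, 0], "fingers": 1}, {"translation": [3.5, -7, 2], "dr": [0, 0, 0], "fingers": 1}, {"translation": [4, -8, 2], "dr": [0, 0, 0], "fingers": 1}, {"translation": [4.5, -9, 2], "dr": [0, 0, 0], "fingers": 1}, {"translation": [5, -9, 2], "dr": [0, 0, 0], "fingers": 1}]}}

```text
time_s: 1.3
position: [426.7, 225.9, 331.8]
orientation: [0.001, 0.155, 0.988, 0.0]
force: [0.3, 0.5, -0.8]
finger_gap: 0.999
grasp_force: 0.0
```

{"name": "drive_tool", "arguments": {"deltas": [{"translation": [0.5, -1, 0], "dr": [0, 0, 0], "fingers": 1}, {"translation": [1, -2, 0], "dr": [0, 0, 0], "fingers": 1}, {"translation": [1.5, -3, 0], "dr": [0, 0, 0], "fingers": 1}, {"translation": [2, -4, 0], "dr": [0, 0, 0], "fingers": 1}, {"translation": [2.5, -5, 0], "dr": [0, 0, 0], "fingers": 1}, {"translation": [3, -6, 0], "dr": [0, 0, 0], "fingers": 1}, {"translation": [3.4, -7, 0], "dr": [0, 0, 0], "fingers": 1}, {"translation": [3.7, -7.6, 0], "dr": [0, 0, 0], "fingers": 1}, {"translation": [3.7, -7.6, 0], "dr": [0, 0, 0], "fingers": 1}, {"translation": [3.7, -7.6, 0], "dr": [0, 0, 0], "fingers": 1}]}}

```text
time_s: 2.3
position: [612.4, -154.8, 329.8]
orientation: [-0.001, 0.156, 0.988, -0.0]
force: [0.5, -0.1, 0.6]
finger_gap: 0.997
grasp_force: 0.0
```

```bash
python3 - <<'E'
from h import *
d=bot.snapshot("wrist");save("w1",d)
print(bot.sense()["position"],d["fx"],d["origin"],rot(d).round(3).tolist())
print([np.round(w2px(d,p)) for p in((676,-189,90),(675.5,-188,26))])
E
```

```text
[ 611.93103612 -153.17106164  330.20289004] 336.76685794460514 [ 537.54296785 -131.02179736  471.92258262] [[0.309, -0.906, -0.289], [0.951, 0.294, 0.095], [-0.001, -0.304, 0.953]]
[array([311., 222.]), array([313., 205.])]
```

View pics/w1.png

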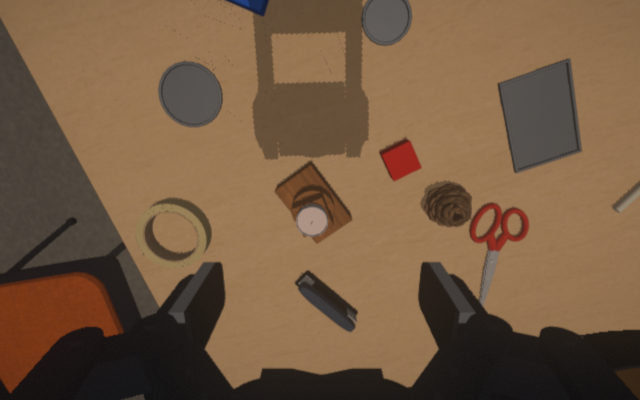

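The wrist view shows the tea light at (312,220), within 2 px of the prediction of (311,222), so the calibration holds. Next I move above the stack for a closer look.

{"name": "drive_tool", "arguments": {"deltas": [{"translation": [0.5, -0.3, -0.5], "dr": [0, 0, 1], "fingers": 1}, {"translation": [1, -0.6, -1], "dr": [0, 0, 2], "fingers": 1}, {"translation": [1.28, -0.7, -1.6], "dr": [0, 0, 3], "fingers": 1}, {"translation": [1.28, -0.7, -2.2], "dr": [0, 0, 3], "fingers": 1}, {"translation": [1.28, -0.7, -2.5], "dr": [0, 0, 3], "fingers": 1}, {"translation": [1.28, -0.7, -2.5], "dr": [0, 0, 3], "fingers": 1}, {"translation": [1.28, -0.7, -2.5], "dr": [0, 0, 3], "fingers": 1}]}}

```text
time_s: 3.05
position: [675.8, -186.5, 207.9]
orientation: [0.001, -0.002, 1.0, -0.0]
force: [-0.3, -0.2, 1.3]
finger_gap: 0.998
grasp_force: 0.0
```

```bash
python3 - <<'E'
from h import *
d=bot.snapshot("wrist");save("w2",d,(200,130,440,310),3.3)
s=bot.sense();print(s["position"],s["orientation"],d["origin"])
print([np.round(w2px(d,p)) for p in((676,-189,90),(675.5,-188,26))])
E
```

```text
[ 676.05779278 -186.66045179  208.45483316] [ 1.26949452e-03 -1.74566859e-03  9.99997597e-01 -3.82256101e-04] [ 596.73426503 -187.04151543  349.79371704]
[array([319., 195.]), array([320., 175.])]
```

View pics/w2.png

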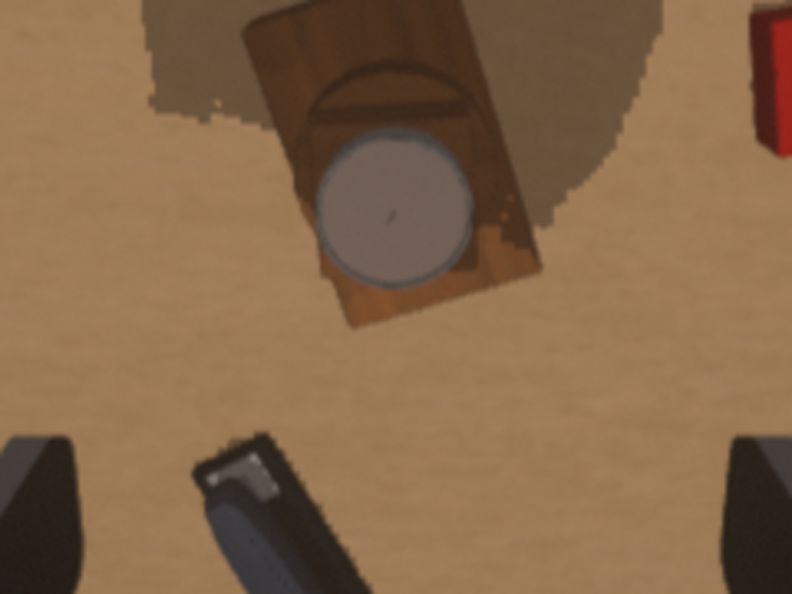

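The close crop shows the tea light at (394,207), which is about (319,192.3) in the full image. The block is turned about +2.5°, and the two finger edges lie symmetric about column 321.

```bash
python3 - <<'E'
from h import *
d=bot.snapshot("wrist")
s=bot.sense();print(s["position"])
u=lambda x,y:(200+x/3.3-.35,130+y/3.3-.35)
print("tea",px2w(d,*u(394.5,207),90)," finger mid",px2w(d,*u(402,437),221), "L/R",px2w(d,*u(82,500),221),px2w(d,*u(722,500),221))
a=px2w(d,*u(310,115),74);b=px2w(d,*u(470,108),74);print("edge",a,b,np.degrees(np.arctan2(*(b-a)[:2])))
print("TCP px",w2px(d,s["position"]))
a=d["frame"][188:197,250:390].astype(int).sum(2).mean(0);
# tea-light edges along the row
E
```

```text
[ 676.12917135 -186.80167901  208.5387228 ]
tea [ 674.54097589 -189.02363989   90.        ]  finger mid [ 666.62514988 -187.09961392  221.        ] L/R [ 676.12194929 -229.53085488  221.        ] [ 675.80621749 -144.64842771  221.        ]
edge [ 655.13196898 -210.51356909   74.        ] [ 653.20930934 -170.12263152   74.        ] -2.7252943065913184
TCP px (np.float64(322.05989825363514), np.float64(267.32633431816436))
```

{"name": "drive_tool", "arguments": {"deltas": [{"translation": [-0.02, -0.04, -0.7], "dr": [0, 0, 0], "fingers": 0.7}, {"translation": [-0.02, -0.04, -1.4], "dr": [0, 0, 0], "fingers": 0.65}, {"translation": [-0.02, -0.04, -2.0], "dr": [0, 0, 0], "fingers": 0.65}, {"translation": [-0.02, -0.04, -2.4], "dr": [0, 0, 0], "fingers": 0.65}, {"translation": [-0.02, -0.04, -2.58], "dr": [0, 0, 0], "fingers": 0.65}, {"translation": [-0.02, -0.04, -2.58], "dr": [0, 0, 0], "fingers": 0.6}, {"translation": [-0.02, -0.04, -2.58], "dr": [0, 0, 0], "fingers": 0.6}], "squeeze": 25}}

```text
time_s: 3.85
position: [675.5, -189.2, 79.0]
orientation: [0.001, -0.002, 1.0, -0.0]
force: [0.6, -0.1, 0.9]
finger_gap: 0.604
grasp_force: 0.0
```

```bash
python3 - <<'E'
from h import *
d=bot.snapshot("wrist");save("w3",d,(180,130,460,340),2.8)
s=bot.sense();print(s["position"],s["orientation"],s["force"],s["finger_gap"])
print([np.round(w2px(d,p)) for p in((675.3,-189,90),)])
E
```

```text
[ 675.52419772 -189.19331394   79.10532132] [ 1.17593739e-03 -1.67869790e-03  9.99997831e-01 -3.69248698e-04] [-0.01917259  1.0578149   0.36822193] 0.5974517189743933
[array([323., 279.])]
```

View pics/w3.png

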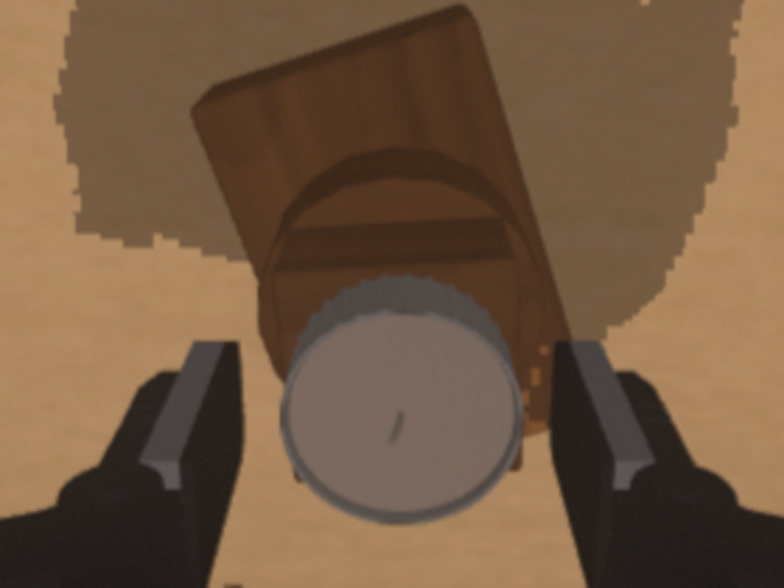

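The tea light is centred between the fingers to within 0.8 mm: fingers mid at column 396, cup mid at 402. I'll nudge it and close.

{"name": "drive_tool", "arguments": {"deltas": [{"translation": [0, 0.015, 0], "dr": [0, 0, 0], "fingers": 0.55}, {"translation": [0, 0.015, 0], "dr": [0, 0, 0], "fingers": 0.5}, {"translation": [0, 0.015, 0], "dr": [0, 0, 0], "fingers": 0.47}, {"translation": [0, 0.015, 0], "dr": [0, 0, 0], "fingers": 0.43}, {"translation": [0, 0.015, 0], "dr": [0, 0, 0], "fingers": 0.38}, {"translation": [0, 0.015, 0], "dr": [0, 0, 0], "fingers": 0.35}, {"translation": [0, 0.015, 0], "dr": [0, 0, 0], "fingers": 0.35}], "squeeze": 25}}

```text
time_s: 4.6
position: [675.0, -188.3, 77.7]
orientation: [0.0, -0.002, 1.0, -0.0]
force: [-0.6, 1.5, 5.5]
finger_gap: 0.441
grasp_force: 25.4
```

{"name": "drive_tool", "arguments": {"deltas": [{"translation": [0, 0, 0.05], "dr": [0, 0, 0], "fingers": 0.35}, {"translation": [0, 0, 0.15], "dr": [0, 0, 0], "fingers": 0.35}, {"translation": [0, 0, 0.4], "dr": [0, 0, 0], "fingers": 0.35}, {"translation": [0, 0, 0.8], "dr": [0, 0, 0], "fingers": 0.35}, {"translation": [0, 0, 1.3], "dr": [0, 0, 0], "fingers": 0.35}, {"translation": [0, 0, 1.8], "dr": [0, 0, 0], "fingers": 0.35}, {"translation": [0, 0, 2], "dr": [0, 0, 0], "fingers": 0.35}]}}

```text
time_s: 5.3
position: [675.5, -188.5, 180.8]
orientation: [0.002, -0.002, 1.0, -0.001]
force: [0.3, -0.2, 0.4]
finger_gap: 0.442
grasp_force: 25.1
```

```bash
python3 - <<'E'
from h import *
d=bot.snapshot("wrist");s=bot.sense();print(s["position"],s["orientation"],s["force"],s["finger_gap"],s["grasp_force"])
a=cv2.resize(d["frame"][100:400,180:460],None,fx=1.9,fy=1.9)
e=bot.snapshot("side");b=cv2.resize(e["frame"][190:300,370:470],None,fx=2.5,fy=2.5)
o=np.zeros((570,785,3),np.uint8);o[:570,:532]=a;o[:275,532:782]=b
cv2.imwrite("pics/w4.png",o[:,:,::-1])
E
```

```text
[ 675.59574141 -188.50940245  181.18770471] [ 2.09410128e-03 -1.66931081e-03  9.99996189e-01 -6.71087916e-04] [ 0.08558836 -0.66440024  1.14014893] 0.4405593527768696 25.11447161436081
```

View pics/w4.png

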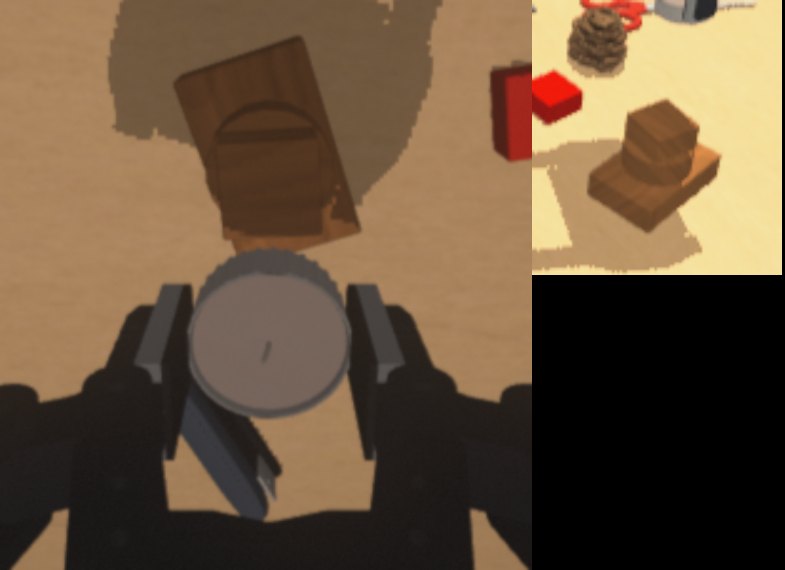

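The tea light is held upright and the rest of the stack still stands. I carry it to the small round tray.

{"name": "drive_tool", "arguments": {"deltas": [{"translation": [-0.6, 0.5, 0], "dr": [0, 0, 0], "fingers": 0.35}, {"translation": [-1.3, 1.05, 0], "dr": [0, 0, 0], "fingers": 0.35}, {"translation": [-2, 1.6, 0], "dr": [0, 0, 0], "fingers": 0.35}, {"translation": [-2.7, 2.2, -0.2], "dr": [0, 0, 0], "fingers": 0.35}, {"translation": [-3.4, 2.75, -0.6], "dr": [0, 0, 0], "fingers": 0.35}, {"translation": [-3.8, 3.1, -1.2], "dr": [0, 0, 0], "fingers": 0.35}, {"translation": [-3.96, 3.2, -1.8], "dr": [0, 0, 0], "fingers": 0.35}, {"translation": [-3.96, 3.2, -2.4], "dr": [0, 0, 0], "fingers": 0.35}, {"translation": [-3.96, 3.2, -2.7], "dr": [0, 0, 0], "fingers": 0.35}, {"translation": [-3.96, 3.2, -2.8], "dr": [0, 0, 0], "fingers": 0.35}]}}

```text
time_s: 6.4
position: [475.8, -28.2, 35.0]
orientation: [-0.002, -0.002, 1.0, 0.0]
force: [-0.1, 0.2, -0.9]
finger_gap: 0.442
grasp_force: 25.2
```

```bash
python3 - <<'E'
from h import *
d=bot.snapshot("wrist");s=bot.sense();print(s["position"],s["force"],s["finger_gap"])
P=s["position"]
hsv=cv2.cvtColor(d["frame"],cv2.COLOR_RGB2HSV)
a=cv2.resize(d["frame"][150:400,180:460],None,fx=1.9,fy=1.9)
e=bot.snapshot("top");b=cv2.resize(e["frame"][140:200,360:430],None,fx=3.6,fy=3.6)
o=np.zeros((475,785,3),np.uint8);o[:,:532]=a;o[:216,532:784]=b
cv2.imwrite("pics/w5.png",o[:,:,::-1])
for n,c in(("tray",(477,-28,6)),("tray top cam",(478.1,-27.6,6)),("cup",(P[0],P[1],P[2]+12))):
    u=w2px(d,c);print(n,np.round([(u[0]-180)*1.9,(u[1]-150)*1.9]))
E
```

```text
[476.21315424 -28.28895999  35.54631652] [-0.48740544 -0.14256445 -1.3623382 ] 0.4418879310855198
tray [271. 178.]
tray top cam [272. 181.]
cup [270. 251.]
```

View pics/w5.png

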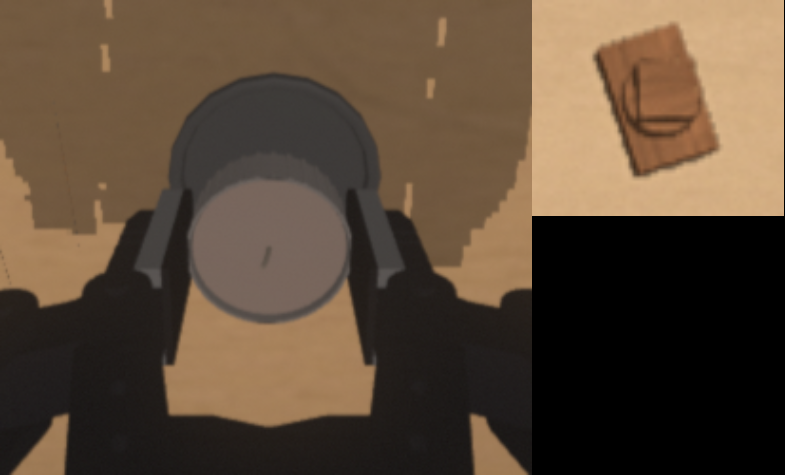

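The cup is over the small tray, with the tray rim spanning columns 169–380. The block, round block and board are undisturbed in the top view. I lower it slowly.

{"name": "drive_tool", "arguments": {"deltas": [{"translation": [0.02, 0.01, -0.2], "dr": [0, 0, 0], "fingers": 0.35}, {"translation": [0.02, 0.01, -0.4], "dr": [0, 0, 0], "fingers": 0.35}, {"translation": [0.02, 0.01, -0.5], "dr": [0, 0, 0], "fingers": 0.35}, {"translation": [0.02, 0.01, -0.53], "dr": [0, 0, 0], "fingers": 0.35}, {"translation": [0.02, 0.01, -0.55], "dr": [0, 0, 0], "fingers": 0.35}, {"translation": [0.02, 0.01, -0.55], "dr": [0, 0, 0], "fingers": 0.35}]}}

```text
time_s: 7.1
position: [477.9, -27.8, 9.7]
orientation: [0.0, -0.002, 1.0, -0.0]
force: [-0.3, 0.5, 0.5]
finger_gap: 0.442
grasp_force: 25.2
```

{"name": "drive_tool", "arguments": {"deltas": [{"translation": [0, 0, -0.02], "dr": [0, 0, 0], "fingers": 0.35}, {"translation": [0, 0, -0.04], "dr": [0, 0, 0], "fingers": 0.35}, {"translation": [0, 0, -0.04], "dr": [0, 0, 0], "fingers": 0.35}]}}

```text
time_s: 7.4
position: [477.7, -27.7, 7.5]
orientation: [0.0, -0.002, 1.0, 0.0]
force: [-0.4, 0.7, -0.1]
finger_gap: 0.438
grasp_force: 25.2
```

{"name": "drive_tool", "arguments": {"deltas": [{"translation": [0, 0, -0.02], "dr": [0, 0, 0], "fingers": 0.35}, {"translation": [0, 0, -0.03], "dr": [0, 0, 0], "fingers": 0.35}, {"translation": [0, 0, -0.03], "dr": [0, 0, 0], "fingers": 0.35}]}}

```text
time_s: 7.7
position: [477.7, -27.7, 6.0]
orientation: [-0.0, -0.002, 1.0, -0.0]
force: [-1.0, 0.1, -0.3]
finger_gap: 0.439
grasp_force: 25.2
```

{"name": "drive_tool", "arguments": {"deltas": [{"translation": [0, 0, -0.02], "dr": [0, 0, 0], "fingers": 0.35}, {"translation": [0, 0, -0.02], "dr": [0, 0, 0], "fingers": 0.35}]}}

```text
time_s: 7.9
position: [477.8, -27.7, 5.6]
orientation: [-0.0, -0.002, 1.0, -0.0]
force: [-5.0, 0.2, 8.7]
finger_gap: 0.434
grasp_force: 26.0
```

{"name": "drive_tool", "arguments": {"deltas": [{"translation": [0, 0, 0], "dr": [0, 0, 0], "fingers": 0.46}, {"translation": [0, 0, 0], "dr": [0, 0, 0], "fingers": 0.52}, {"translation": [0, 0, 0], "dr": [0, 0, 0], "fingers": 0.58}, {"translation": [0, 0, 0.2], "dr": [0, 0, 0], "fingers": 0.62}, {"translation": [0, 0, 0.6], "dr": [0, 0, 0], "fingers": 0.65}, {"translation": [0, 0, 1.2], "dr": [0, 0, 0], "fingers": 0.65}, {"translation": [0, 0, 2], "dr": [0, 0, 0], "fingers": 0.65}, {"translation": [0, 0, 3], "dr": [0, 0, 0], "fingers": 0.65}, {"translation": [0.3, -0.2, 3.5], "dr": [0, 0, 0], "fingers": 0.65}, {"translation": [0.9, -0.8, 3.5], "dr": [0, 0, 0], "fingers": 0.65}]}}

```text
time_s: 8.9
position: [524.1, -67.1, 186.3]
orientation: [0.004, -0.003, 1.0, -0.0]
force: [0.7, 0.4, -0.1]
finger_gap: 0.65
grasp_force: 0.0
```

{"name": "drive_tool", "arguments": {"deltas": [{"translation": [0.6, -0.5, 0], "dr": [0, 0, 0], "fingers": 0.65}, {"translation": [1.3, -1.1, 0], "dr": [0, 0, 0], "fingers": 0.65}, {"translation": [2, -1.7, 0], "dr": [0, 0, 0.2], "fingers": 0.65}, {"translation": [2.6, -2.2, 0], "dr": [0, 0, 0.4], "fingers": 0.65}, {"translation": [3.0, -2.4, -0.1], "dr": [0, 0, 0.4], "fingers": 0.65}, {"translation": [3.0, -2.4, -0.1], "dr": [0, 0, 0.4], "fingers": 0.65}, {"translation": [3.0, -2.4, -0.1], "dr": [0, 0, 0.4], "fingers": 0.65}]}}

```text
time_s: 9.6
position: [672.6, -187.7, 175.0]
orientation: [-0.0, -0.022, 1.0, 0.0]
force: [0.0, -1.0, 0.2]
finger_gap: 0.648
grasp_force: 0.0
```

```bash
python3 - <<'E'
from h import *
d=bot.snapshot("wrist");s=bot.sense();print(s["position"],s["orientation"],s["force"],s["finger_gap"])
np.save("w6.npy",d["frame"])
a=cv2.resize(d["frame"][120:320,220:420],None,fx=2.7,fy=2.7,interpolation=cv2.INTER_CUBIC)
e=bot.snapshot("side");b=cv2.resize(e["frame"][220:270,280:330],None,fx=4.8,fy=4.8)
t=bot.snapshot("top");c=cv2.resize(t["frame"][220:262,310:360],None,fx=4.8,fy=4.8)
o=np.zeros((540,780,3),np.uint8);o[:,:540]=a;o[:240,540:]=b;o[240:240+c.shape[0],540:]=c
cv2.imwrite("pics/w6.png",o[:,:,::-1])
print({k:np.asarray(v).tolist() for k,v in d.items() if k!="frame"})
E
```

```text
[ 672.37344512 -187.39244868  175.45853687] [-5.25775972e-05 -2.26744766e-02  9.99742898e-01  4.83529397e-05] [0.33259551 0.19861908 0.33630715] 0.6520310464605124
{'fx': 336.76685794460514, 'fy': 336.76685794460514, 'cx': 321.3090506165222, 'cy': 200.07785606746143, 'origin': [593.8766153427505, -191.64750202882627, 317.10699307037993], 'rotation': [0.6829576487853508, -0.10667810380807843, -0.11136916311451225, 0.7139926761813956]}
```

View pics/w6.png

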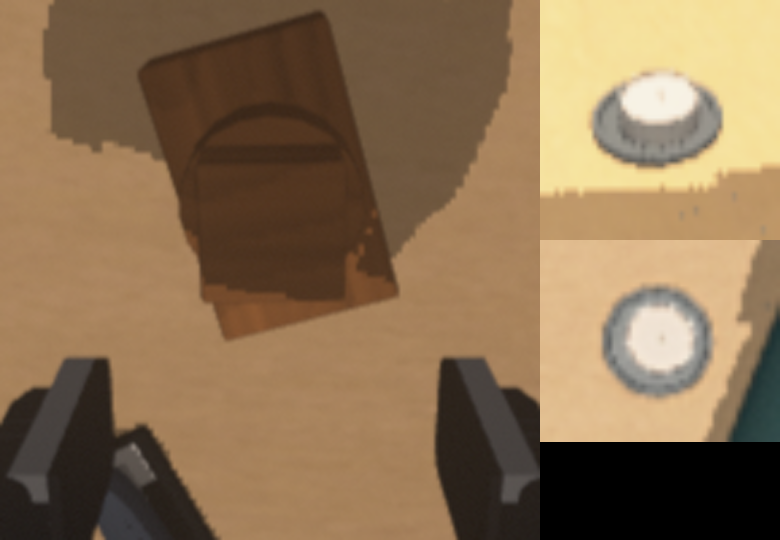

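The tea light sits flat and centred in its tray. In the wrist crop, the block's top-face corners are (195,165), (343,161), (347,298) and (203,300).

```bash
python3 - <<'E'
from h import *
d=bot.snapshot("wrist");P=bot.sense()["position"];print(P)
f=lambda x,y,z:px2w(d,220+x/2.7-.3,120+y/2.7-.3,z)[:2]
w=np.array([f(x,y,74) for x,y in((195,165),(343,161),(347,298),(203,300))]);print(w.round(1),w.mean(0))
for i in range(4): 
    v=w[(i+1)%4]-w[i];print(np.hypot(*v).round(1),np.degrees(np.arctan2(v[1],v[0])).round(1))
z=P[2]+7
print("finger mid",(f(110,380,z)+f(438,380,z))/2,f(110,380,z),f(438,380,z))
bw=np.array([f(x,y,26) for x,y in((140,70),(325,12),(398,294),(226,339))]);print("board",bw.round(1).tolist(),bw.mean(0))
v=bw[3]-bw[0];print(np.degrees(np.arctan2(v[1],v[0])));v=bw[2]-bw[1];print(np.degrees(np.arctan2(v[1],v[0])))
E
```

```text
[ 672.32227208 -187.21937368  175.90203877]
[[ 657.6 -210.4]
 [ 654.6 -169.6]
 [ 695.4 -165.6]
 [ 697.9 -207.3]] [ 676.40222454 -188.23284896]
40.9 94.2
41.0 5.5
41.8 -86.5
40.4 -175.7
finger mid [ 665.04243834 -188.06551024] [ 666.27438687 -215.17103212] [ 663.81048981 -160.95998836]
board [[639.6, -232.4], [618.8, -174.3], [713.2, -143.1], [733.0, -202.1]] [ 676.16665546 -187.95415419]
17.954843100505755
18.29301851021394
```

{"name": "drive_tool", "arguments": {"deltas": [{"translation": [0.08, -0.014, -0.6], "dr": [0, 0, 0.3], "fingers": 0.68}, {"translation": [0.08, -0.014, -1.2], "dr": [0, 0, 0.3], "fingers": 0.68}, {"translation": [0.08, -0.014, -1.7], "dr": [0, 0, 0.3], "fingers": 0.68}, {"translation": [0.08, -0.014, -2.1], "dr": [0, 0, 0.3], "fingers": 0.65}, {"translation": [0.08, -0.014, -2.3], "dr": [0, 0, 0.3], "fingers": 0.62}, {"translation": [0.08, -0.014, -2.36], "dr": [0, 0, 0.3], "fingers": 0.6}, {"translation": [0.08, -0.014, -2.36], "dr": [0, 0, 0.3], "fingers": 0.6}]}}

```text
time_s: 10.5
position: [676.9, -188.3, 57.8]
orientation: [0.0, -0.038, 0.999, -0.0]
force: [0.1, -0.1, 0.0]
finger_gap: 0.601
grasp_force: 0.0
```

```bash
python3 - <<'E'
from h import *
d=bot.snapshot("wrist");s=bot.sense();print(s["position"],s["orientation"],s["force"],s["finger_gap"])
save("w7",d,(180,130,460,340),2.8)
E
```

```text
[ 677.15597551 -188.4682164    58.33298056] [ 6.83353138e-04 -3.83764808e-02  9.99263088e-01 -2.46031274e-04] [-0.09142937 -0.24334909  0.22058778] 0.6030957405690108
```

View pics/w7.png

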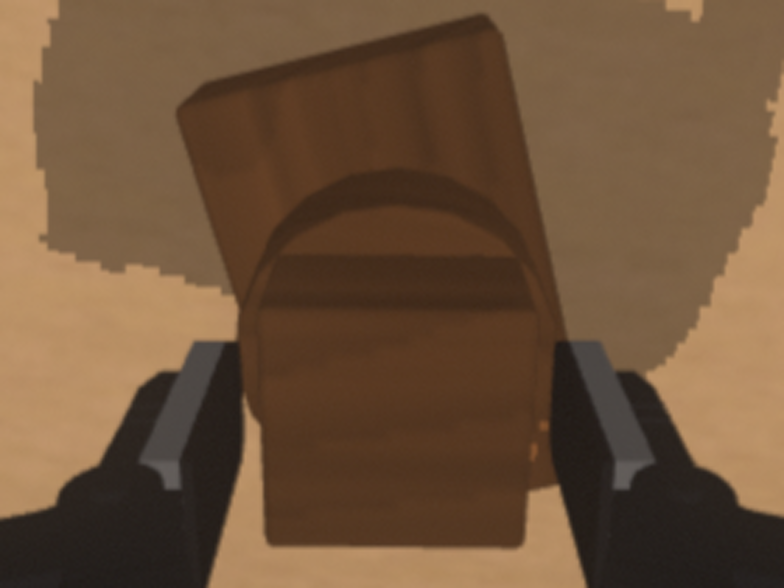

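The block is centred and square between the fingers: block mid at about 398, fingers mid at 396.5. I close and lift.

{"name": "drive_tool", "arguments": {"deltas": [{"translation": [0, 0, 0], "dr": [0, 0, 0], "fingers": 0.54}, {"translation": [0, 0, 0], "dr": [0, 0, 0], "fingers": 0.5}, {"translation": [0, 0, 0], "dr": [0, 0, 0], "fingers": 0.46}, {"translation": [0, 0, 0], "dr": [0, 0, 0], "fingers": 0.42}, {"translation": [0, 0, 0], "dr": [0, 0, 0], "fingers": 0.38}, {"translation": [0, 0, 0], "dr": [0, 0, 0], "fingers": 0.38}, {"translation": [0, 0, 0], "dr": [0, 0, 0], "fingers": 0.38}], "squeeze": 25}}

```text
time_s: 11.25
position: [677.2, -188.6, 58.1]
orientation: [0.001, -0.038, 0.999, -0.0]
force: [-0.3, 0.5, 6.9]
finger_gap: 0.485
grasp_force: 26.1
```

{"name": "drive_tool", "arguments": {"deltas": [{"translation": [0, 0, 0.05], "dr": [0, 0, 0], "fingers": 0.38}, {"translation": [0, 0, 0.15], "dr": [0, 0, 0], "fingers": 0.38}, {"translation": [0, 0, 0.4], "dr": [0, 0, 0], "fingers": 0.38}, {"translation": [0, 0, 0.8], "dr": [0, 0, 0], "fingers": 0.38}, {"translation": [0, 0, 1.3], "dr": [0, 0, 0], "fingers": 0.38}, {"translation": [0, 0, 1.8], "dr": [0, 0, 0], "fingers": 0.38}, {"translation": [0, 0, 2], "dr": [0, 0, 0], "fingers": 0.38}, {"translation": [0, 0, 2], "dr": [0, 0, 0], "fingers": 0.38}]}}

```text
time_s: 12.05
position: [677.3, -188.6, 159.1]
orientation: [0.001, -0.038, 0.999, -0.001]
force: [-0.3, -0.4, -0.2]
finger_gap: 0.486
grasp_force: 25.4
```

{"name": "drive_tool", "arguments": {"deltas": [{"translation": [-0.3, 0.6, 0], "dr": [0, 0, 0.5], "fingers": 0.38}, {"translation": [-0.7, 1.5, 0], "dr": [0, 0, 1], "fingers": 0.38}, {"translation": [-1.1, 2.4, 0], "dr": [0, 0, 1.5], "fingers": 0.38}, {"translation": [-1.5, 3.2, 0], "dr": [0, 0, 2], "fingers": 0.38}, {"translation": [-1.9, 4.1, 0], "dr": [0, 0, 2.5], "fingers": 0.38}, {"translation": [-2.3, 5, 0], "dr": [0, 0, 3], "fingers": 0.38}, {"translation": [-2.7, 5.8, 0], "dr": [0, 0, 3.5], "fingers": 0.38}, {"translation": [-3.1, 6.6, 0], "dr": [0, 0, 4], "fingers": 0.38}, {"translation": [-3.5, 7.4, 0], "dr": [0, 0, 4.65], "fingers": 0.38}, {"translation": [-3.8, 8, 0], "dr": [0, 0, 4.65], "fingers": 0.38}]}}

```text
time_s: 13.05
position: [485.0, 213.3, 155.7]
orientation: [-0.001, -0.28, 0.96, 0.0]
force: [-0.0, 0.4, -0.3]
finger_gap: 0.488
grasp_force: 25.4
```

```bash
python3 - <<'E'
from h import *
d=bot.snapshot("wrist");s=bot.sense();print(s["position"],s["orientation"],s["force"],s["finger_gap"])
save("w8",d,None,1)
hsv=cv2.cvtColor(d["frame"],cv2.COLOR_RGB2HSV)
m=(hsv[...,1]<45)&(hsv[...,2]>50)&(hsv[...,2]<190)
u,v=map(int,w2px(d,(468,250,6)));print(u,v,hsv[v,u])
M=np.zeros_like(m);M[max(0,v-70):v+70,max(u-70,0):u+70]=1
for p,r,a in blobs(d,m&M,6,200): print(p.round(),r,a)
t=bot.snapshot("top");b=t["frame"][140:200,360:430];cv2.imwrite("pics/t8.png",b[:,:,::-1]);
E
```

```text
[483.58636403 216.12425476 155.75071994] [-8.63404357e-04 -2.79425041e-01  9.60166807e-01  7.76909692e-04] [0.07035022 1.75331466 0.52497118] 0.48785833637198633
365 190 [17 27 66]
[369. 189.] ((467.9284973144531, 252.76412963867188), (65.77230834960938, 63.70478057861328), 32.45000457763672) 3928.7692501579877
```

View pics/w8.png

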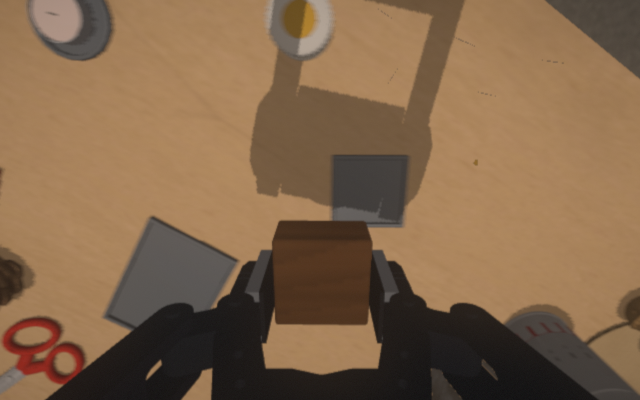

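The wrist view shows the square tray at (370,190), already aligned with the held block. The wrist measurement puts the tray at (467.9,252.8) with a turn of 32.4°. The paint jar at (300,20) is well clear.

{"name": "drive_tool", "arguments": {"deltas": [{"translation": [-0.2, 0.4, 0], "dr": [0, 0, 0], "fingers": 0.38}, {"translation": [-0.31, 0.7, -0.4], "dr": [0, 0, 0], "fingers": 0.38}, {"translation": [-0.31, 0.7, -1.2], "dr": [0, 0, 0], "fingers": 0.38}, {"translation": [-0.31, 0.7, -1.9], "dr": [0, 0, 0], "fingers": 0.38}, {"translation": [-0.31, 0.7, -2.3], "dr": [0, 0, 0], "fingers": 0.38}, {"translation": [-0.31, 0.7, -2.4], "dr": [0, 0, 0], "fingers": 0.38}, {"translation": [-0.31, 0.7, -2.4], "dr": [0, 0, 0], "fingers": 0.38}]}}

```text
time_s: 13.85
position: [471.0, 246.0, 36.2]
orientation: [-0.001, -0.278, 0.961, -0.0]
force: [-0.1, 0.2, -0.3]
finger_gap: 0.488
grasp_force: 25.5
```

```bash
python3 - <<'E'
from h import *
d=bot.snapshot("wrist");s=bot.sense();print(s["position"],s["force"])
# visible far (camera-side) tray corners, edges: measure outer edge of grey mask
hsv=cv2.cvtColor(d["frame"],cv2.COLOR_RGB2HSV)
m=((hsv[...,1]<60)&(hsv[...,2]>40)).astype(np.uint8)
M=np.zeros_like(m);M[100:260,230:410]=1
for p,r,a in blobs(d,m*M,6,200):
    print(p.round(),np.round(r[0],1),np.round(r[1],1),r[2],a, cv2.boxPoints(r).round(1).tolist())
E
```

```text
[471.54068893 246.35548645  37.4061913 ] [-0.85701118  0.35380335 -0.86875592]
[337. 211.] [458.6 245.1] [44.7 66.9] 32.239627838134766 1660.804420258617 [[421.8999938964844, 261.5], [457.6000061035156, 204.89999389648438], [495.29998779296875, 228.8000030517578], [459.70001220703125, 285.29998779296875]]
```

{"name": "drive_tool", "arguments": {"deltas": [{"translation": [-0.06, 0.09, -0.1], "dr": [0, 0, 0], "fingers": 0.38}, {"translation": [-0.06, 0.09, -0.3], "dr": [0, 0, 0], "fingers": 0.38}, {"translation": [-0.06, 0.09, -0.42], "dr": [0, 0, 0], "fingers": 0.38}, {"translation": [-0.06, 0.09, -0.48], "dr": [0, 0, 0], "fingers": 0.38}, {"translation": [-0.06, 0.09, -0.5], "dr": [0, 0, 0], "fingers": 0.38}, {"translation": [-0.06, 0.09, -0.5], "dr": [0, 0, 0], "fingers": 0.38}]}}

```text
time_s: 14.5
position: [468.3, 251.1, 12.0]
orientation: [-0.0, -0.278, 0.961, -0.0]
force: [-0.1, 0.6, -0.7]
finger_gap: 0.48
grasp_force: 25.5
```

{"name": "drive_tool", "arguments": {"deltas": [{"translation": [0, 0, -0.02], "dr": [0, 0, 0], "fingers": 0.38}, {"translation": [0, 0, -0.02], "dr": [0, 0, 0], "fingers": 0.38}]}}

```text
time_s: 14.7
position: [468.3, 251.1, 11.1]
orientation: [0.0, -0.278, 0.961, -0.0]
force: [-0.6, -0.3, 0.0]
finger_gap: 0.483
grasp_force: 25.5
```

{"name": "drive_tool", "arguments": {"deltas": [{"translation": [0, 0, -0.02], "dr": [0, 0, 0], "fingers": 0.38}, {"translation": [0, 0, -0.02], "dr": [0, 0, 0], "fingers": 0.38}]}}

```text
time_s: 14.9
position: [468.3, 251.1, 10.1]
orientation: [0.0, -0.278, 0.961, 0.0]
force: [0.5, 0.4, 0.3]
finger_gap: 0.489
grasp_force: 25.6
```

{"name": "drive_tool", "arguments": {"deltas": [{"translation": [0, 0, -0.02], "dr": [0, 0, 0], "fingers": 0.38}, {"translation": [0, 0, -0.02], "dr": [0, 0, 0], "fingers": 0.38}]}}

```text
time_s: 15.1
position: [468.4, 251.1, 10.1]
orientation: [0.0, -0.278, 0.961, -0.0]
force: [-6.5, -3.5, 13.9]
finger_gap: 0.484
grasp_force: 27.2
```

{"name": "drive_tool", "arguments": {"deltas": [{"translation": [0, 0, 0], "dr": [0, 0, 0], "fingers": 0.52}, {"translation": [0, 0, 0], "dr": [0, 0, 0], "fingers": 0.58}, {"translation": [0, 0, 0], "dr": [0, 0, 0], "fingers": 0.62}, {"translation": [0, 0, 0.2], "dr": [0, 0, 0], "fingers": 0.65}, {"translation": [0, 0, 0.6], "dr": [0, 0, 0], "fingers": 0.7}, {"translation": [0, 0, 1.2], "dr": [0, 0, 0], "fingers": 0.8}, {"translation": [0, 0, 2], "dr": [0, 0, 0], "fingers": 0.85}, {"translation": [0, 0, 3], "dr": [0, 0, 0], "fingers": 0.85}, {"translation": [0.3, -0.6, 3.3], "dr": [0, 0, 0], "fingers": 0.85}, {"translation": [0.7, -1.4, 3.3], "dr": [0, 0, 0], "fingers": 0.85}]}}

```text
time_s: 16.1
position: [504.2, 181.6, 178.5]
orientation: [0.003, -0.279, 0.96, 0.0]
force: [0.7, -0.3, -0.8]
finger_gap: 0.852
grasp_force: 0.0
```

{"name": "drive_tool", "arguments": {"deltas": [{"translation": [0.4, -0.8, 0], "dr": [0, 0, 0], "fingers": 0.85}, {"translation": [0.8, -1.6, 0], "dr": [0, 0, -0.4], "fingers": 0.85}, {"translation": [1.2, -2.5, 0], "dr": [0, 0, -0.8], "fingers": 0.85}, {"translation": [1.6, -3.4, 0], "dr": [0, 0, -1.2], "fingers": 0.85}, {"translation": [2, -4.2, 0], "dr": [0, 0, -1.6], "fingers": 0.85}, {"translation": [2.4, -5, 0], "dr": [0, 0, -2], "fingers": 0.85}, {"translation": [2.8, -5.9, 0], "dr": [0, 0, -2.38], "fingers": 0.85}, {"translation": [3.1, -6.6, 0], "dr": [0, 0, -2.38], "fingers": 0.85}, {"translation": [3.4, -7.4, 0], "dr": [0, 0, -2.38], "fingers": 0.85}, {"translation": [3.4, -7.4, 0], "dr": [0, 0, -2.38], "fingers": 0.85}]}}

```text
time_s: 17.1
position: [673.9, -193.2, 173.9]
orientation: [-0.0, -0.155, 0.988, -0.0]
force: [0.4, 1.1, -0.5]
finger_gap: 0.854
grasp_force: 0.0
```

```bash
python3 - <<'E'
from h import *
s=bot.sense();print(s["position"],s["orientation"],s["finger_gap"])
E
```

```text
[ 673.85873367 -193.15563423  173.86146048] [-2.86697635e-04 -1.54909135e-01  9.87928630e-01 -3.16393261e-04] 0.8542558822279668
```

```bash
python3 - <<'E'
from h import *
d=bot.snapshot("wrist")
a=cv2.resize(d["frame"][120:320,220:420],None,fx=2.7,fy=2.7,interpolation=cv2.INTER_CUBIC)
e=bot.snapshot("side");b=cv2.resize(e["frame"][160:220,240:300],None,fx=4,fy=4)
t=bot.snapshot("top");c=cv2.resize(t["frame"][215:270,205:265],None,fx=4,fy=4)
o=np.zeros((540,780,3),np.uint8);o[:,:540]=a;o[:240,540:]=b;o[240:240+c.shape[0],540:]=c
cv2.imwrite("pics/w9.png",o[:,:,::-1])
E
```

```text
(no output)
```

View pics/w9.png

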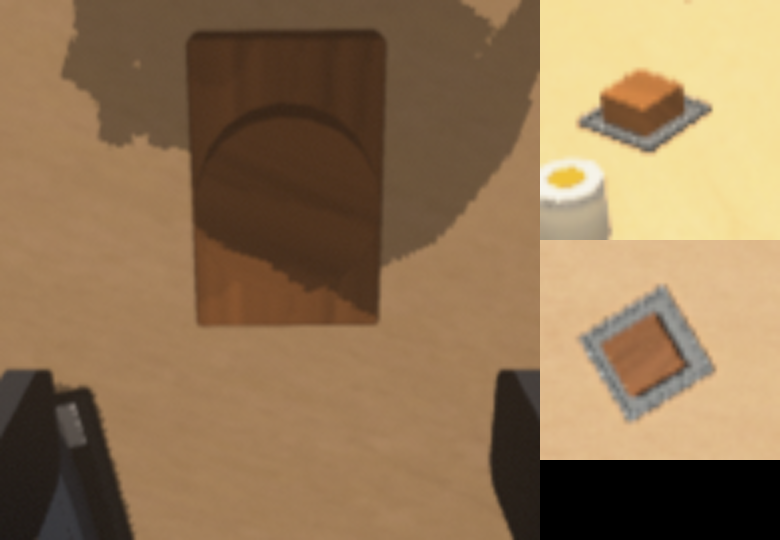

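The block sits inside its tray. The board is square in the wrist view with edges at columns 192 and 383, the roundel's near rim apex is at (288,118), and the finger midpoint is at column 275.

```bash
python3 - <<'E'
from h import *
d=bot.snapshot("wrist");P=bot.sense()["position"];print(P)
f=lambda x,y,z:px2w(d,220+x/2.7-.3,120+y/2.7-.3,z)[:2]
th=np.radians(18.1);L=np.array([np.cos(th),np.sin(th)]);W=np.array([-L[1],L[0]])
c=f(288.5,118,50)+29*L;print("roundel",c)
l,r=f(198,190,50),f(380,190,50);print("width",(r-l)@W,(l+r)/2)
bw=np.array([f(x,y,26) for x,y in((188,42),(385,40),(378,323),(199,323))]);print("board",bw.round(1).tolist(),bw.mean(0))
for i in range(4):
    v=bw[(i+1)%4]-bw[i];print(np.hypot(*v).round(1),np.degrees(np.arctan2(v[1],v[0])).round(1))
fm=(f(52,400,P[2]+3)+f(492,400,P[2]+3))/2
print("lateral offsets: tcp,finger,roundel,roundel_lr,board",[round(float((q-c)@W),2) for q in (P[:2],fm,c,(l+r)/2,bw.mean(0))], "long",(c-P[:2])@L)
E
```

```text
[ 673.07980101 -188.14679542  174.45377625]
roundel [ 676.13779939 -183.50826309]
width 55.448056394628956 [ 669.66704818 -185.41000169]
board [[639.8, -228.5], [620.0, -169.5], [712.3, -138.3], [731.6, -197.6]] [ 675.91921126 -183.48124279]
62.2 108.5
97.4 18.7
62.3 -72.0
96.8 -161.4
lateral offsets: tcp,finger,roundel,roundel_lr,board [-3.46, -4.63, 0.0, 0.2, 0.09] long 4.34775822459071
```

```bash
python3 - <<'E'
from h import *
d=bot.snapshot("wrist");s=bot.sense();P=s["position"];print(P)
a=cv2.cvtColor(cv2.resize(d["frame"][120:320,220:420],None,fx=2.7,fy=2.7,interpolation=cv2.INTER_CUBIC),cv2.COLOR_RGB2GRAY)
b=cv2.imread("pics/w9.png",0)[:, :540]
res={}
for n,(x0,y0,x1,y1) in{"roundel":(200,95,375,190),"boardcorners":(175,20,400,90),"lowcorners":(185,290,395,340),"finger":(430,360,530,470)}.items():
    m=cv2.matchTemplate(a,b[y0:y1,x0:x1],cv2.TM_CCOEFF_NORMED);_,v,_,l=cv2.minMaxLoc(m);res[n]=np.array(l)-(x0,y0);print(n,v,res[n])
f=lambda q,z,n:px2w(d,220+(q[0]+res[n][0])/2.7-.3,120+(q[1]+res[n][1])/2.7-.3,z)[:2]
th=np.radians(18.1);L=np.array([np.cos(th),np.sin(th)]);W=np.array([-L[1],L[0]])
c=f((288.5,118),50,"roundel")+29*L;print("roundel",c)
bw=np.array([f(q,26,"boardcorners") for q in((188,42),(385,40))]+[f(q,26,"lowcorners") for q in((378,323),(199,323))]);print("board",bw.mean(0))
E
```

```text
[ 673.10751874 -187.8862638   174.52803448]
roundel 0.9754747152328491 [-17  -3]
boardcorners 0.9958143830299377 [-17  -3]
lowcorners 0.9873005151748657 [-16  -3]
finger 0.9993689060211182 [0 0]
roundel [ 676.88937994 -188.09571952]
board [ 676.68759387 -188.48487075]
```

{"name": "drive_tool", "arguments": {"deltas": [{"translation": [0.07, 0.005, -0.6], "dr": [0, 0, 0], "fingers": 0.85}, {"translation": [0.07, 0.005, -1.2], "dr": [0, 0, 0], "fingers": 0.85}, {"translation": [0.07, 0.005, -1.8], "dr": [0, 0, 0], "fingers": 0.85}, {"translation": [0.07, 0.005, -2.4], "dr": [0, 0, 0], "fingers": 0.85}, {"translation": [0.07, 0.005, -2.75], "dr": [0, 0, 0], "fingers": 0.82}, {"translation": [0.07, 0.005, -2.86], "dr": [0, 0, 0], "fingers": 0.8}, {"translation": [0.07, 0.005, -2.86], "dr": [0, 0, 0], "fingers": 0.8}, {"translation": [0.07, 0.005, -2.86], "dr": [0, 0, 0], "fingers": 0.8}]}}

```text
time_s: 18.15
position: [677.5, -188.7, 32.8]
orientation: [0.001, -0.157, 0.988, -0.0]
force: [-0.4, -0.0, 0.8]
finger_gap: 0.801
grasp_force: 0.0
```

```bash
python3 - <<'E'
from h import *
d=bot.snapshot("wrist");s=bot.sense();print(s["position"],s["orientation"],s["force"],s["finger_gap"])
save("w10",d,(180,130,460,340),2.8)
E
```

```text
[ 677.51942993 -188.80026566   32.89809589] [ 1.01768597e-03 -1.56625709e-01  9.87657376e-01 -5.09368309e-04] [0.76875015 0.32227464 0.27907676] 0.8025370595610951
```

View pics/w10.png

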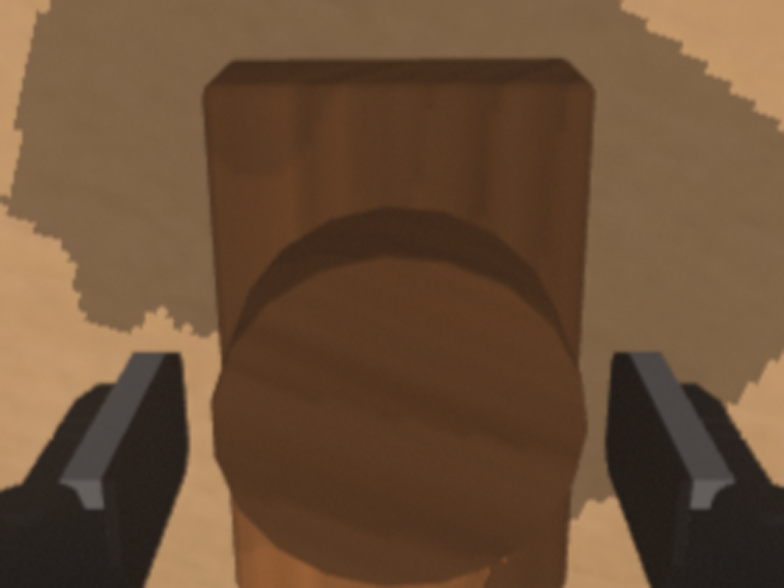

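The roundel is centred between the fingers (mid 399.5 against 398.5), and the board is aligned too. I close and lift.

{"name": "drive_tool", "arguments": {"deltas": [{"translation": [0, 0, 0], "dr": [0, 0, 0], "fingers": 0.76}, {"translation": [0, 0, 0], "dr": [0, 0, 0], "fingers": 0.72}, {"translation": [0, 0, 0], "dr": [0, 0, 0], "fingers": 0.68}, {"translation": [0, 0, 0], "dr": [0, 0, 0], "fingers": 0.62}, {"translation": [0, 0, 0], "dr": [0, 0, 0], "fingers": 0.57}, {"translation": [0, 0, 0], "dr": [0, 0, 0], "fingers": 0.57}, {"translation": [0, 0, 0], "dr": [0, 0, 0], "fingers": 0.57}], "squeeze": 25}}

```text
time_s: 18.9
position: [677.0, -188.8, 32.0]
orientation: [0.0, -0.157, 0.988, -0.0]
force: [-2.1, 0.7, 7.1]
finger_gap: 0.666
grasp_force: 26.0
```

{"name": "drive_tool", "arguments": {"deltas": [{"translation": [0, 0, 0.05], "dr": [0, 0, 0], "fingers": 0.57}, {"translation": [0, 0, 0.15], "dr": [0, 0, 0], "fingers": 0.57}, {"translation": [0, 0, 0.4], "dr": [0, 0, 0], "fingers": 0.57}, {"translation": [0, 0, 0.8], "dr": [0, 0, 0], "fingers": 0.57}, {"translation": [0, 0, 1.3], "dr": [0, 0, 0], "fingers": 0.57}, {"translation": [0, 0, 1.6], "dr": [0, 0, 0], "fingers": 0.57}, {"translation": [0, 0, 1.6], "dr": [0, 0, 0], "fingers": 0.57}]}}

```text
time_s: 19.6
position: [677.8, -189.0, 114.2]
orientation: [0.002, -0.157, 0.988, -0.001]
force: [0.6, -0.0, -0.1]
finger_gap: 0.665
grasp_force: 26.8
```

{"name": "drive_tool", "arguments": {"deltas": [{"translation": [-0.5, -0.3, 0.2], "dr": [0, 0, 0], "fingers": 0.57}, {"translation": [-1.2, -0.7, 0.3], "dr": [0, 0, 0], "fingers": 0.57}, {"translation": [-1.9, -1.1, 0.3], "dr": [0, 0, 0], "fingers": 0.57}, {"translation": [-2.6, -1.5, 0.3], "dr": [0, 0, 0], "fingers": 0.57}, {"translation": [-3.3, -1.9, 0], "dr": [0, 0, 0], "fingers": 0.57}, {"translation": [-3.7, -2.1, -0.4], "dr": [0, 0, 0], "fingers": 0.57}, {"translation": [-3.85, -2.19, -1], "dr": [0, 0, 0], "fingers": 0.57}, {"translation": [-3.85, -2.19, -1.4], "dr": [0, 0, 0], "fingers": 0.57}, {"translation": [-3.85, -2.19, -1.4], "dr": [0, 0, 0], "fingers": 0.57}, {"translation": [-3.85, -2.19, -1.4], "dr": [0, 0, 0], "fingers": 0.57}]}}

```text
time_s: 20.6
position: [484.2, -298.0, 41.0]
orientation: [-0.0, -0.157, 0.988, 0.0]
force: [0.7, -0.1, -0.0]
finger_gap: 0.663
grasp_force: 27.0
```

```bash
python3 - <<'E'
from h import *
d=bot.snapshot("wrist");s=bot.sense();P=s["position"];print(P,s["orientation"],s["force"],s["finger_gap"])
hsv=cv2.cvtColor(d["frame"],cv2.COLOR_RGB2HSV)
m=((hsv[...,1]<60)&(hsv[...,2]>40)).astype(np.uint8)
u,v=w2px(d,(484.7,-298.6,6));print(u,v)
M=np.zeros_like(m);M[max(0,int(v)-110):int(v)+10,230:410]=1
cs,_=cv2.findContours(m*M,cv2.RETR_EXTERNAL,cv2.CHAIN_APPROX_NONE)
from scipy.optimize import least_squares
c=max(cs,key=cv2.contourArea)[:,0].astype(float)
w=np.array([px2w(d,*q,6)[:2] for q in c])
w=w[np.abs(np.hypot(*(w-[484.7,-298.6]).T)-42)<4]
r=least_squares(lambda p:np.hypot(w[:,0]-p[0],w[:,1]-p[1])-42,[485,-298],loss="soft_l1");print(len(w),r.x,np.abs(r.fun).mean())
E
```

```text
[ 484.67629271 -298.23010273   41.7822049 ] [ 2.07803117e-04 -1.56673333e-01  9.87650441e-01 -1.74345548e-04] [ 0.16062835  0.73120204 -0.11180265] 0.6627746450357509
320.57464345179557 237.56631124764277
229 [ 486.4168378  -298.30268575] 0.6704475223297534
```

{"name": "drive_tool", "arguments": {"deltas": [{"translation": [0.02, 0, -0.2], "dr": [0, 0, 0], "fingers": 0.57}, {"translation": [0.02, 0, -0.4], "dr": [0, 0, 0], "fingers": 0.57}, {"translation": [0.02, 0, -0.52], "dr": [0, 0, 0], "fingers": 0.57}, {"translation": [0.02, 0, -0.58], "dr": [0, 0, 0], "fingers": 0.57}, {"translation": [0.02, 0, -0.62], "dr": [0, 0, 0], "fingers": 0.57}, {"translation": [0.02, 0, -0.62], "dr": [0, 0, 0], "fingers": 0.57}]}}

```text
time_s: 21.25
position: [485.2, -298.2, 9.9]
orientation: [-0.0, -0.157, 0.988, 0.0]
force: [-0.3, 0.4, -0.8]
finger_gap: 0.667
grasp_force: 27.0
```

{"name": "drive_tool", "arguments": {"deltas": [{"translation": [0, 0, -0.02], "dr": [0, 0, 0], "fingers": 0.57}, {"translation": [0, 0, -0.02], "dr": [0, 0, 0], "fingers": 0.57}]}}

```text
time_s: 21.45
position: [485.3, -298.2, 9.2]
orientation: [0.0, -0.157, 0.988, -0.0]
force: [-0.4, 0.4, -1.1]
finger_gap: 0.664
grasp_force: 27.0
```

{"name": "drive_tool", "arguments": {"deltas": [{"translation": [0, 0, -0.02], "dr": [0, 0, 0], "fingers": 0.57}, {"translation": [0, 0, -0.02], "dr": [0, 0, 0], "fingers": 0.57}]}}

```text
time_s: 21.65
position: [485.3, -298.2, 8.1]
orientation: [0.0, -0.157, 0.988, -0.0]
force: [-0.1, -0.4, -0.3]
finger_gap: 0.671
grasp_force: 27.0
```

{"name": "drive_tool", "arguments": {"deltas": [{"translation": [0, 0, -0.02], "dr": [0, 0, 0], "fingers": 0.57}, {"translation": [0, 0, -0.02], "dr": [0, 0, 0], "fingers": 0.57}]}}

```text
time_s: 21.85
position: [485.3, -298.3, 7.9]
orientation: [0.0, -0.157, 0.988, -0.0]
force: [-5.6, 3.5, 11.6]
finger_gap: 0.663
grasp_force: 27.9
```

{"name": "drive_tool", "arguments": {"deltas": [{"translation": [0, 0, 0], "dr": [0, 0, 0], "fingers": 0.7}, {"translation": [0, 0, 0], "dr": [0, 0, 0], "fingers": 0.76}, {"translation": [0, 0, 0], "dr": [0, 0, 0], "fingers": 0.82}, {"translation": [0, 0, 0.2], "dr": [0, 0, 0], "fingers": 0.85}, {"translation": [0, 0, 0.6], "dr": [0, 0, 0], "fingers": 0.9}, {"translation": [0, 0, 1.2], "dr": [0, 0, 0], "fingers": 0.95}, {"translation": [0, 0, 2], "dr": [0, 0, 0], "fingers": 1}, {"translation": [0.3, 0.2, 2.6], "dr": [0, 0, 0], "fingers": 1}, {"translation": [0.9, 0.5, 2.8], "dr": [0, 0, 0], "fingers": 1}, {"translation": [1.6, 0.9, 2.8], "dr": [0, 0, 0], "fingers": 1}]}}

```text
time_s: 22.85
position: [566.5, -253.5, 150.8]
orientation: [0.002, -0.156, 0.988, -0.001]
force: [0.6, -0.8, 0.6]
finger_gap: 0.999
grasp_force: 0.0
```

```bash
python3 -c "
from h import *
print(bot.sense()['position'])"
```

```text
[ 566.54868807 -253.52324848  150.76189496]
```

{"name": "drive_tool", "arguments": {"deltas": [{"translation": [0.7, 0.4, 0], "dr": [0, 0, 0], "fingers": 1}, {"translation": [1.4, 0.8, 0], "dr": [0, 0, 0], "fingers": 1}, {"translation": [2, 1.15, 0], "dr": [0, 0, 0], "fingers": 1}, {"translation": [2.2, 1.3, 0], "dr": [0, 0, 0], "fingers": 1}, {"translation": [2.2, 1.3, 0], "dr": [0, 0, 0], "fingers": 1}, {"translation": [2.2, 1.3, 0], "dr": [0, 0, 0], "fingers": 1}, {"translation": [2.2, 1.3, 0], "dr": [0, 0, 0], "fingers": 1}, {"translation": [2.2, 1.3, 0], "dr": [0, 0, 0], "fingers": 1}]}}

```text
time_s: 23.65
position: [674.6, -189.0, 147.5]
orientation: [0.0, -0.156, 0.988, -0.0]
force: [0.2, 0.2, 0.5]
finger_gap: 1.002
grasp_force: 0.0
```

```bash
python3 - <<'E'
from h import *
print(bot.sense()["position"])
d=bot.snapshot("wrist");s=bot.sense();P=s["position"];print(P,s["orientation"])
f=cv2.GaussianBlur(d["frame"],(3,3),0).astype(float);q=f[...,0]/(f[...,2]+1)
u,v=map(int,w2px(d,(676,-188,26)));print(u,v,q[v,u],q[v,u-130:u+130:20].round(2))
m=(q>2.05).astype(np.uint8);M=np.zeros_like(m);M[v-110:v+100,u-90:u+90]=1
for p,r,a in blobs(d,m*M,26,800): print(p.round(),np.round(r[0],1),np.round(r[1],1),r[2],a,cv2.boxPoints(r).round(1).tolist())
th=np.radians(18.1);L=np.array([np.cos(th),np.sin(th)]);W=np.array([-L[1],L[0]])
# lateral edges on a few rows near board top face
for y in(v-30,v-15,v,v+15):
    x=np.flatnonzero(m[y,u-90:u+90])+u-90
    a,b=px2w(d,x[0]-.5,y,26)[:2],px2w(d,x[-1]+.5,y,26)[:2];print(y,x[0],x[-1],((b-a)@W).round(1),"mid lateral rel tcp",(((a+b)/2-P[:2])@W).round(2))
t=bot.snapshot("top")["frame"];print(t.shape)
E
```

```text
[ 674.55475165 -188.95044279  147.46796619]
[ 674.65444163 -188.86485005  147.40995378] [ 1.37078028e-04 -1.56096208e-01  9.87741839e-01 -1.20269699e-04]
322 195 2.4242424242424243 [1.79 1.79 1.8  1.82 1.81 2.48 2.45 2.47 2.42 1.78 1.77 1.8  1.81]
[321. 191.] [ 675.6 -189.2] [99.6 62.9] 17.943389892578125 6127.231471963227 [[618.5999755859375, -174.6999969482422], [637.9000244140625, -234.5], [732.7000122070312, -203.8000030517578], [713.4000244140625, -144.0]]
165 282 360 62.8 mid lateral rel tcp -0.62
180 283 359 62.1 mid lateral rel tcp -0.66
195 284 359 62.1 mid lateral rel tcp -0.3
210 284 358 62.2 mid lateral rel tcp -0.75
(400, 640, 3)
```

{"name": "drive_tool", "arguments": {"deltas": [{"translation": [0.02, -0.005, -0.7], "dr": [0, 0, 0], "fingers": 1}, {"translation": [0.02, -0.005, -1.4], "dr": [0, 0, 0], "fingers": 1}, {"translation": [0.02, -0.005, -2], "dr": [0, 0, 0], "fingers": 1}, {"translation": [0.02, -0.005, -2.5], "dr": [0, 0, 0], "fingers": 0.95}, {"translation": [0.02, -0.005, -2.75], "dr": [0, 0, 0], "fingers": 0.9}, {"translation": [0.02, -0.005, -2.83], "dr": [0, 0, 0], "fingers": 0.88}, {"translation": [0.02, -0.005, -2.83], "dr": [0, 0, 0], "fingers": 0.86}, {"translation": [0.02, -0.005, -2.83], "dr": [0, 0, 0], "fingers": 0.86}], "squeeze": 30}}

```text
time_s: 24.55
position: [676.9, -188.7, 7.2]
orientation: [0.001, -0.157, 0.988, -0.0]
force: [0.4, -0.4, -0.3]
finger_gap: 0.862
grasp_force: 0.0
```

{"name": "drive_tool", "arguments": {"deltas": [{"translation": [0, 0, 0], "dr": [0, 0, 0], "fingers": 0.82}, {"translation": [0, 0, 0], "dr": [0, 0, 0], "fingers": 0.78}, {"translation": [0, 0, 0], "dr": [0, 0, 0], "fingers": 0.74}, {"translation": [0, 0, 0], "dr": [0, 0, 0], "fingers": 0.68}, {"translation": [0, 0, 0], "dr": [0, 0, 0], "fingers": 0.64}, {"translation": [0, 0, 0], "dr": [0, 0, 0], "fingers": 0.64}, {"translation": [0, 0, 0], "dr": [0, 0, 0], "fingers": 0.64}]}}

```text
time_s: 25.25
position: [676.6, -188.5, 6.6]
orientation: [0.0, -0.157, 0.988, -0.0]
force: [-2.2, 1.0, 7.0]
finger_gap: 0.742
grasp_force: 32.0
```

{"name": "drive_tool", "arguments": {"deltas": [{"translation": [0, 0, 0.05], "dr": [0, 0, 0], "fingers": 0.64}, {"translation": [0, 0, 0.15], "dr": [0, 0, 0], "fingers": 0.64}, {"translation": [0, 0, 0.4], "dr": [0, 0, 0], "fingers": 0.64}, {"translation": [0, 0, 0.8], "dr": [0, 0, 0], "fingers": 0.64}, {"translation": [0, 0, 1.4], "dr": [0, 0, 0], "fingers": 0.64}, {"translation": [0, 0, 2], "dr": [0, 0, 0], "fingers": 0.64}, {"translation": [0, 0, 2.6], "dr": [0, 0, 0], "fingers": 0.64}, {"translation": [0, 0, 2.6], "dr": [0, 0, 0], "fingers": 0.64}]}}

```text
time_s: 26.05
position: [677.8, -188.9, 141.8]
orientation: [0.003, -0.157, 0.988, -0.002]
force: [0.1, 0.4, -0.4]
finger_gap: 0.739
grasp_force: 33.7
```

{"name": "drive_tool", "arguments": {"deltas": [{"translation": [-0.02, 0.5, 0], "dr": [0, 0, 0], "fingers": 0.64}, {"translation": [-0.1, 1.2, 0], "dr": [0, 0, -0.4], "fingers": 0.64}, {"translation": [-0.15, 2, 0], "dr": [0, 0, -0.8], "fingers": 0.64}, {"translation": [-0.2, 2.8, 0], "dr": [0, 0, -1.2], "fingers": 0.64}, {"translation": [-0.25, 3.6, 0], "dr": [0, 0, -1.6], "fingers": 0.64}, {"translation": [-0.3, 4.4, 0], "dr": [0, 0, -2], "fingers": 0.64}, {"translation": [-0.33, 5.2, 0], "dr": [0, 0, -2.4], "fingers": 0.64}, {"translation": [-0.34, 6, 0], "dr": [0, 0, -2.8], "fingers": 0.64}, {"translation": [-0.34, 6.5, 0], "dr": [0, 0, -2.8], "fingers": 0.64}, {"translation": [-0.34, 6.5, 0], "dr": [0, 0, -2.8], "fingers": 0.64}]}}

```text
time_s: 27.05
position: [658.8, 139.5, 135.6]
orientation: [-0.0, -0.012, 1.0, 0.0]
force: [0.5, 0.2, -1.1]
finger_gap: 0.743
grasp_force: 33.6
```

```bash
python3 - <<'E'
from h import *
for i in range(4): d=bot.snapshot("wrist")
s=bot.sense();P=s["position"];print(P,s["orientation"],s["force"],s["finger_gap"])
hsv=cv2.cvtColor(d["frame"],cv2.COLOR_RGB2HSV)
m=((hsv[...,1]<60)&(hsv[...,2]>40)).astype(np.uint8)
u,v=map(int,w2px(d,(659,139,6)));print(u,v)
M=np.zeros_like(m);M[max(0,v-120):v+60,max(0,u-90):u+90]=1
for p,r,a in blobs(d,m*M,6,500): print(p.round(),np.round(r[0],1),np.round(r[1],1),r[2],a,cv2.boxPoints(r).round(1).tolist())
cv2.imwrite("pics/x.png",d["frame"][:,:,::-1])
E
```

```text
[659.25984424 135.70581788 135.59163427] [-3.04498916e-05 -1.03159005e-02  9.99946783e-01 -1.08894492e-04] [ 0.02865251 -0.92146676 -0.42897912] 0.7414582416587491
325 190
[328. 138.] [615.7 139.5] [38.1 90.7] 1.3274258375167847 3344.903258390492 [[595.5999755859375, 184.39999389648438], [597.7000122070312, 93.69999694824219], [635.7999877929688, 94.5999984741211], [633.7000122070312, 185.3000030517578]]
```

{"name": "drive_tool", "arguments": {"deltas": [{"translation": [0.035, 0.085, -0.3], "dr": [0, 0, 0], "fingers": 0.64}, {"translation": [0.035, 0.085, -0.9], "dr": [0, 0, 0], "fingers": 0.64}, {"translation": [0.035, 0.085, -1.5], "dr": [0, 0, 0], "fingers": 0.64}, {"translation": [0.035, 0.085, -1.9], "dr": [0, 0, 0], "fingers": 0.64}, {"translation": [0.035, 0.085, -2.2], "dr": [0, 0, 0], "fingers": 0.64}, {"translation": [0.035, 0.085, -2.35], "dr": [0, 0, 0], "fingers": 0.64}, {"translation": [0.035, 0.085, -2.42], "dr": [0, 0, 0], "fingers": 0.64}, {"translation": [0.035, 0.085, -2.47], "dr": [0, 0, 0], "fingers": 0.64}, {"translation": [0.035, 0.085, -2.47], "dr": [0, 0, 0], "fingers": 0.64}]}}

```text
time_s: 28.15
position: [661.3, 140.9, 12.6]
orientation: [0.0, -0.011, 1.0, 0.0]
force: [0.2, -0.1, -0.0]
finger_gap: 0.738
grasp_force: 33.6
```

{"name": "drive_tool", "arguments": {"deltas": [{"translation": [0, 0, -0.02], "dr": [0, 0, 0], "fingers": 0.64}, {"translation": [0, 0, -0.02], "dr": [0, 0, 0], "fingers": 0.64}]}}

```text
time_s: 28.35
position: [661.2, 140.9, 11.5]
orientation: [0.0, -0.011, 1.0, 0.0]
force: [0.0, 0.4, -1.4]
finger_gap: 0.738
grasp_force: 33.6
```

{"name": "drive_tool", "arguments": {"deltas": [{"translation": [0, 0, -0.02], "dr": [0, 0, 0], "fingers": 0.64}, {"translation": [0, 0, -0.04], "dr": [0, 0, 0], "fingers": 0.64}, {"translation": [0, 0, -0.04], "dr": [0, 0, 0], "fingers": 0.64}]}}

```text
time_s: 28.65
position: [660.9, 140.8, 8.9]
orientation: [-0.0, -0.011, 1.0, -0.0]
force: [0.8, -0.0, -1.4]
finger_gap: 0.738
grasp_force: 33.6
```

{"name": "drive_tool", "arguments": {"deltas": [{"translation": [0, 0, -0.02], "dr": [0, 0, 0], "fingers": 0.64}, {"translation": [0, 0, -0.02], "dr": [0, 0, 0], "fingers": 0.64}]}}

```text
time_s: 28.85
position: [661.1, 140.8, 8.6]
orientation: [0.0, -0.011, 1.0, -0.0]
force: [-3.2, 0.5, 4.8]
finger_gap: 0.742
grasp_force: 34.3
```

Contact. I release, lift clear and take the final look.

{"name": "drive_tool", "arguments": {"deltas": [{"translation": [0, 0, 0], "dr": [0, 0, 0], "fingers": 0.78}, {"translation": [0, 0, 0], "dr": [0, 0, 0], "fingers": 0.84}, {"translation": [0, 0, 0], "dr": [0, 0, 0], "fingers": 0.9}, {"translation": [0, 0, 0.2], "dr": [0, 0, 0], "fingers": 0.92}, {"translation": [0, 0, 0.6], "dr": [0, 0, 0], "fingers": 0.95}, {"translation": [0, 0, 1.2], "dr": [0, 0, 0], "fingers": 1}, {"translation": [0, 0, 2], "dr": [0, 0, 0], "fingers": 1}, {"translation": [0, 0, 3], "dr": [0, 0, 0], "fingers": 1}, {"translation": [0, 0, 4], "dr": [0, 0, 0], "fingers": 1}, {"translation": [0, 0, 4], "dr": [0, 0, 0], "fingers": 1}]}}

```text
time_s: 29.85
position: [662.9, 141.2, 217.5]
orientation: [0.006, -0.011, 1.0, 0.001]
force: [0.2, 0.5, 1.4]
finger_gap: 0.996
grasp_force: 0.0
```

{"name": "drive_tool", "arguments": {"deltas": [{"translation": [-1, 0, 0.5], "dr": [0, 0, 0], "fingers": 1}, {"translation": [-2, 0, 1], "dr": [0, 0, 0], "fingers": 1}, {"translation": [-3, 0, 1], "dr": [0, 0, 0], "fingers": 1}, {"translation": [-4, 0, 1], "dr": [0, 0, 0], "fingers": 1}, {"translation": [-4, 0, 1], "dr": [0, 0, 0], "fingers": 1}, {"translation": [-4, 0, 1], "dr": [0, 0, 0], "fingers": 1}, {"translation": [-4, 0, 1], "dr": [0, 0, 0], "fingers": 1}]}}

```text
time_s: 30.55
position: [461.6, 140.9, 258.4]
orientation: [0.0, -0.011, 1.0, 0.0]
force: [-0.8, 0.3, -0.2]
finger_gap: 0.999
grasp_force: 0.0
```

```bash
python3 - <<'E'
from h import *
s=bot.sense();print(s["position"],s["force"],s["time_s"],np.abs(s["dq"]).max())
e=bot.snapshot("side")["frame"];t=bot.snapshot("top")["frame"]
a=cv2.resize(e[150:390,190:440],None,fx=1.6,fy=1.6);b=cv2.resize(t[120:300,200:460],None,fx=1.5,fy=1.5)
o=np.zeros((400,795,3),np.uint8);o[:a.shape[0],:400]=a;o[:b.shape[0],402:402+b.shape[1]]=b
cv2.imwrite("pics/final.png",o[:,:,::-1])
E
```

```text
[461.57090769 140.85706249 258.43466968] [-0.75869817  0.30146543 -0.18832553] 30.55 0.030817954904586102
```

View pics/final.png

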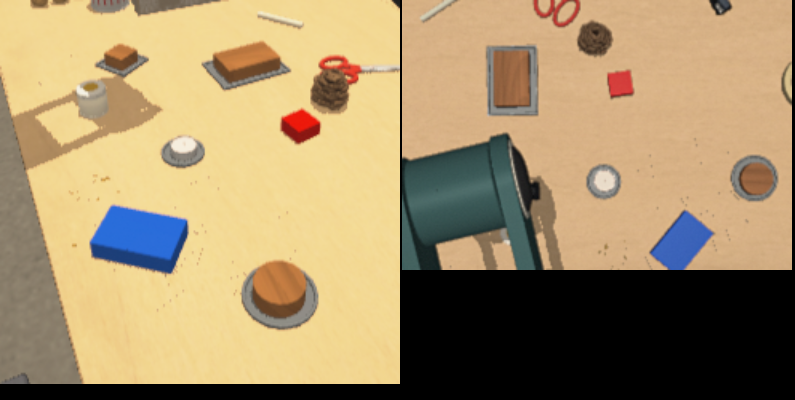

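The final views show all four pieces flat inside their own trays: board, block, tea light and roundel. The cone, the jar and the decoys are in place.

```bash
python3 -c "
from station import bot
print(bot.sign_off())"
```

```text
the job is handed in; nothing more can be done
None
```

The candle stand is apart: tea light, square block, round block and oblong board were each set down gently in order, flat in their own trays, and the job was handed in at about 31 s with the pine cone and paint jar left alone.

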